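# Wipe the gasket chips off the surface plate into the scrap box

### The arm

A 6-joint arm with a two-finger parallel gripper is mounted at the origin on the work surface. World frame = base frame: x ahead of the robot, y to its left, z up, the work surface at z = 0. Lengths are in mm, angles in rad, forces in N, time in s.
With the tool pointing down it reaches from about 325 to 850 mm from the base axis. Payload 15.5 kg.
Tool frame: the origin (TCP) lies on the front face of the gripper's body, between the roots of the fingers; the fingertips stand 78 mm ahead of it and the grasp point (between the pads) lies 60 mm ahead of it (manip.nose_length is the z of the fingertips in the tool frame, in mm); z points along the fingers, x is the direction in which the jaws open and shut, and the axes are right-handed (so a half turn about z gives the same grasp; the last joint's range is limited). The gripper opens to 91 mm and grips with 3 to 60 N. Pads are 32 mm wide; open, the fingers measure 118 mm over their backs; the gripper's body (76 mm by 178 mm) begins 60 mm behind the grasp point.
Start: joints at [1.187, 0.494, 1.345, -0, 1.302, -0.096], TCP at [177.997, 599.12, 292.215] pointing down, gripper open.
Joint ranges: [-2.91, 2.91], [-0.82, 2.16], [0.22, 2.67], [-1.22, 4.37], [0.12, 2.79], [-3.08, 3.08]. Speed limits (rad/s): [1.89, 1.89, 2.57, 3.01, 3.01, 3.01].

### API

Orientations are given as [roll, pitch, yaw] about the fixed x, y, z axes, in that order (R = Rz(yaw) Ry(pitch) Rx(roll)).
In Python, from station import manip gives the robot as it stands.
- The arm moves only by the shell command python3 -m creep 'ROWS' [OPENING] [FORCE]. ROWS is JSON, a list that holds one entry, the list of rows, each a list of 4 numbers: the shift along the tool's x, y, z in mm, then the turn about the tool's z in rad. A call has 1 to 10 rows; each row is the pose to reach, as a shift and turn from the pose commanded when the call began, along the tool's axes at that moment; what a row does not reach only later rows make up. A row lasts 1/10 s, in which the tool goes at most 50 mm and 8.59 degrees, less where a joint would pass 70% of its speed; a pose out of reach is approached as far as the arm can. A call with a gripper value outside its range is refused whole. OPENING is the opening, from 0 (shut) to 1 (fully open), set as the call begins (- or left out, the last holds). The fingers move at their own pace and stop on an object; FORCE is the grip in N (left out, the last holds). Time passes only in rows, so rows that repeat a pose let the fingers close. It gives the time, the measured TCP pose, the force and the opening at its end, in the units of the state.
- manip.get_obs(): the state, without advancing time (a new reading comes with each control period).
- manip.read_camera(name): name is "side" or "top"; returns the picture (420x560x3 uint8, blue, green, red); there is no depth.
- manip.camera_params(name): a dict with "camera_matrix" (3x3 intrinsics, pixels), "R" (3x3) and "t" (3): a world point X has camera coordinates R X + t. Camera axes: x right, y down, z forward; pixel columns grow to the right and rows downward; lengths in mm; the calibration is good to about 2 mm. A picture is of the moment at which its call begins. camera_params takes no time and is no camera call.
- manip.job_done(): hands the job in, once; it reports no verdict.
The state is a dict: "clock": time; "joint_pos": joint angles; "qvel": joint speeds; "tau": joint torques, N m; "tool_pos": TCP position; "eef_rot": TCP orientation; "contact_force": force on the tool from outside, world axes, zero at the start; "moment": the same for the moment, N m; "width": finger opening in mm.
Only numpy, scipy, OpenCV 4.12 (cv2) and the standard library are available. Lean on these libraries where they do the work, as an engineer would, in place of code of your own. Each camera call takes 0.05 s, during which the arm holds its last target. There are 200 camera calls.

### The job

Clear the surface plate for measuring: take the socket off it and put it on the tool mat, lever the scrap box's tight lid up with the pry blade in the notch at its end and swing it right back, then wipe every loose chip off the plate into the box with the scraper block; the chips are sharp, so do not pick them off the plate with the fingers. Finish with the lid shut and both tools back on the mat, the pry blade lying flat and the scraper standing on its shoe, and leave everything else on the bench where it is.

Things in the scene. Friction and masses are not known exactly. Their poses are not given: they have to be found in the camera images.
- plate: surface plate fixed on the bench: 180 (x) x 200 (y) x 60 mm high, bright flat top at z = 60 mm. Origin: centre of its underside; the scrap box stands against its whole +y edge (y = +100 mm)
- scrap_box: green sheet-steel scrap box fixed to the plate's +y edge, same axes as the plate: 180 (x) x 130 (y), origin under its centre at the plate's (0, 165.5, 0) mm. Open top, walls 3 mm, inner floor at z = 6 mm; the wall next to the plate ends at z = 56 mm (4 mm below the plate's top), the other three at 59.5 mm
- lid (a joint): hinge angle of the yellow lid, rad: 0 shut, grows as it opens upward, stop at 1.85. A stiff friction hinge: the lid (180 x 130 x 3 mm, 0.1 kg, no handle) stays at any angle; lifting it takes about 1.2 N at its free edge, 2 N at the notch. A red paint mark (22 x 36 mm) on its top lies over the pry notch
- lid_hinge (a point): middle of the hinge line, on the lid's underside: at (0, 65, 60) mm in the scrap box's frame, the side away from the plate; the hinge line runs along the box's x. Shut, the lid's underside is at the height of this point and its free edge lies 130 mm from it towards the plate
- pry_notch (a point): middle of the pry notch in the outer face of the box's -x end wall: at (-90, -33, 53.5) mm in the box's frame. The notch is 36 mm wide (along y) and 12 mm high, and its upper side is the shut lid; a blade pushed in along +x comes under the lid; the red mark on the lid shows the place from above
- pry_blade: pry tool lying on the mat: yellow handle 90 x 24 wide x 28 mm high from x = -90 to 0, steel blade 75 long x 20 wide x 3 mm thick from x = 0 to 75 at mid-height (centre 14 mm up). Origin: underside where handle and blade meet; x points to the blade's tip; balance point about x = -30 mm; 0.13 kg
- scraper: scraper block standing on the mat: steel shoe 70 (x) x 40 (y) x 18 mm high with a wooden grip 62 (x) x 24 (y) on top, up to z = 52 mm. Either long side of the shoe wipes. Origin: centre of its underside; 0.22 kg
- tool_mat: flat blue tool mat fixed on the bench, 240 x 240 x 4 mm. Origin: centre of its underside
- chip0: loose chip 0 on the plate (black gasket, 22x14x6 mm); may be absent. Origin: centre of its underside
- chip1: loose chip 1 on the plate (copper-coloured, 20x13x6 mm); may be absent. Origin: centre of its underside
- chip2: loose chip 2 on the plate (black gasket, 19x16x7 mm); may be absent. Origin: centre of its underside
- chip3: loose chip 3 on the plate (red-brown gasket, 21x14x6 mm); may be absent. Origin: centre of its underside
- chip4: loose chip 4 on the plate (dark brown carbon, 20x15x7 mm); may be absent. Origin: centre of its underside
- chip5: loose chip 5 on the plate (red-brown gasket, 18x16x6 mm); may be absent. Origin: centre of its underside
- chip6: loose chip 6 on the plate (black gasket, 22x12x6 mm); may be absent. Origin: centre of its underside
- chip7: loose chip 7 on the plate (dark brown carbon, 19x15x6 mm); may be absent. Origin: centre of its underside
- socket: steel socket left standing on the plate among the chips, 26 mm across, 36 mm high, 0.08 kg. Origin: centre of its underside
- marker: bystander: white marker pen with a blue cap, lying, 127 x 18 x 18 mm. Origin: underside, near its middle
- piston: bystander: aluminium piston, 70 mm across, 60 high. Origin: centre of its underside
- oil_jar: bystander: amber jar, 64 mm across, 100 high. Origin: centre of its underside
- spark_plug: bystander: spark plug lying, about 85 x 20 x 20 mm. Origin: underside below its hexagon
- awl: bystander: wooden-handled awl lying, about 125 x 22 x 22 mm. Origin: underside at the handle's blade end

How it is judged:
By the outcome, as a careful person would: the job done as asked, in the order asked, and still so for the second after the job is handed in, with the robot touching nothing.
Of chip0, chip1, chip2, chip3, chip4, chip5, chip6, chip7 only 5 to 8 are there at a start; the rules pass over those that are not, and their reading is None.
At some moment in a run one of pry_blade, scraper may be knocked a few centimetres aside while the robot is not near it.
It also fails if it takes over 208 s, if anything falls off the work surface, if the arm or the gripper's body presses on something with over 40 N, if the wrist force passes 120 N, or if a joint passes its speed limit or range.

## Working session

There is one attempt and no reset: what is moved stays moved. The work goes in short steps, Python scripts to look and compute and a shell command to move; the robot and the scene stay as the last step left them, time stands still between calls to the robot, and variables do not carry over. Pictures are saved under pics/ and viewed, about 12 in all and at most 16, crops included, and the job is handed in when it is done.

```bash
ls; mkdir -p pics
cat > h.py <<'E'
import numpy as np, cv2
from station import manip
def cam(n):
    p=manip.camera_params(n); return np.array(p["camera_matrix"]),np.array(p["R"]),np.array(p["t"]).ravel()
def ray(n,u,v,z):
    K,R,t=cam(n); d=R.T@np.linalg.inv(K)@np.array([u,v,1.]); c=-R.T@t
    return c+d*(z-c[2])/d[2]
def proj(n,X):
    K,R,t=cam(n); q=K@(R@np.array(X,float)+t); return q[:2]/q[2]
def snap(n,f,crop=None,s=1):
    im=manip.read_camera(n); o=im if crop is None else im[crop[1]:crop[3],crop[0]:crop[2]]
    cv2.imwrite("pics/"+f,cv2.resize(o,None,fx=s,fy=s,interpolation=cv2.INTER_CUBIC)); cv2.imwrite("pics/raw_"+f,im); return im
E
python3 - <<'E'
from h import *
for n in("top","side"):
    snap(n,n+"0.png",s=1.4); K,R,t=cam(n); print(n,K.tolist(),(-R.T@t).round(), R.round(2).tolist())
print(manip.get_obs())
E
```

```text
pics
top [[491.1064316518243, 0.0, 279.19781849373936], [0.0, 491.1064316518243, 205.80674941305693], [0.0, 0.0, 1.0]] [ 304.   13. 1449.] [[0.09, -1.0, 0.0], [-0.97, -0.09, -0.21], [0.21, 0.02, -0.98]]
side [[444.7354216908045, 0.0, 269.60475100190354], [0.0, 444.7354216908045, 200.01446221259687], [0.0, 0.0, 1.0]] [  17. -665.  761.] [[0.77, -0.64, -0.0], [-0.39, -0.47, -0.79], [0.51, 0.61, -0.61]]
{'clock': 0.1, 'joint_pos': array([ 1.18652037e+00,  4.94122562e-01,  1.34607753e+00, -4.09205439e-06,
        1.30250738e+00, -9.55296433e-02]), 'qvel': array([-1.97895419e-04,  8.06198019e-05,  5.86822673e-04,  7.42966260e-04,
       -3.29107909e-04, -1.32652174e-03]), 'tau': array([ 1.03524133e-03, -8.80242777e+01, -3.82543838e+01,  7.10588414e-02,
        4.84058296e-02, -9.27668566e-05]), 'tool_pos': array([177.88553743, 598.8756163 , 291.69407281]), 'eef_rot': array([-3.14149024e+00,  1.11010905e-03,  1.28205115e+00]), 'contact_force': array([-0.28362929, -0.20840623,  0.26830317]), 'moment': array([0.01413202, 0.00820915, 0.05966615]), 'width': 91.24193394700667}
```

View pics/top0.png

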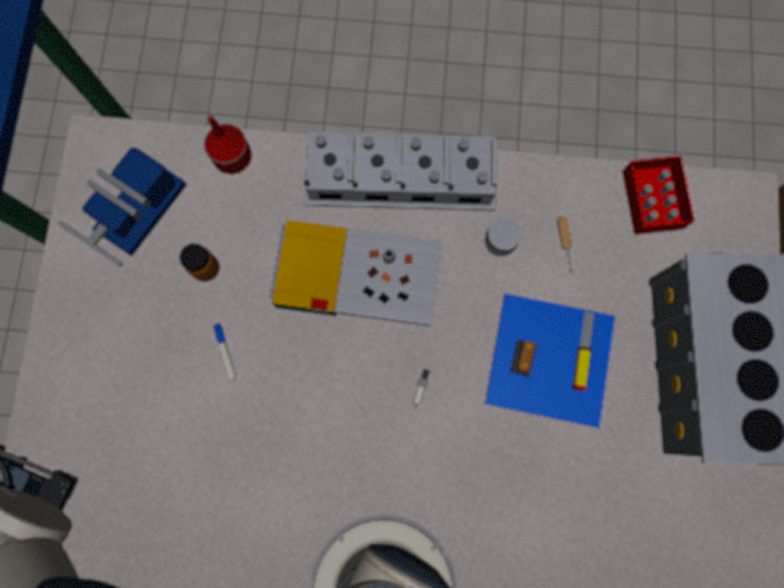

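View pics/side0.png

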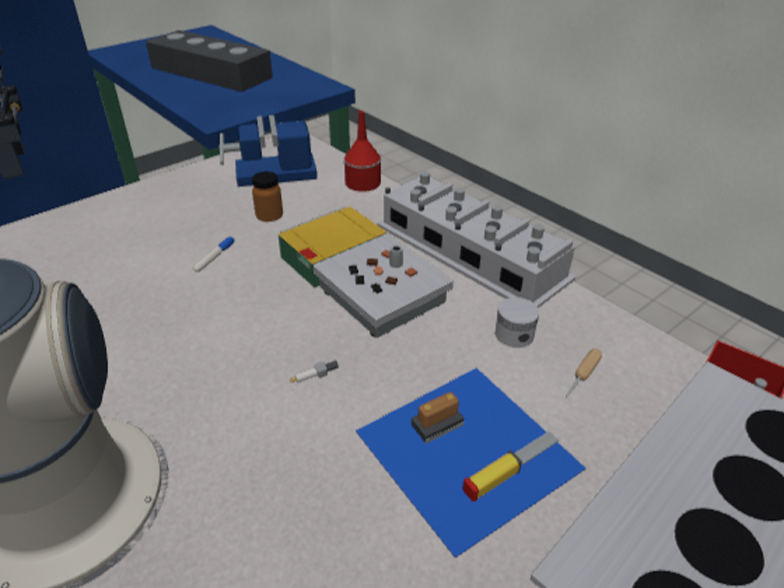

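Top view (x1.4 scale): the lid is at (310,268) with its red mark at (319,304). The plate is at (390,275) with 8 chips and the socket at (389,256). On the mat, the scraper is at (524,358) and the pry blade at (583,350), tip upward. Next I'll measure all of these.

```bash
cat >> h.py <<'E'
def blobs(im,lo,hi,roi,amin=6):
    x0,y0,x1,y1=roi; h=cv2.cvtColor(im,cv2.COLOR_BGR2HSV)
    m=cv2.inRange(h,np.array(lo),np.array(hi)); k=np.zeros_like(m); k[y0:y1,x0:x1]=m[y0:y1,x0:x1]
    cs,_=cv2.findContours(k,cv2.RETR_EXTERNAL,cv2.CHAIN_APPROX_NONE)
    return sorted([c for c in cs if cv2.contourArea(c)>=amin],key=cv2.contourArea,reverse=True)
def rect(n,c,z):
    """min-area rectangle of a contour cast on plane z: centre, sizes (long first), angle of long side"""
    P=np.array([ray(n,*p[0],z)[:2] for p in c],np.float32); (cx,cy),(w,h),a=cv2.minAreaRect(P)
    if w<h: w,h,a=h,w,a+90
    return np.round([cx,cy,w,h,(a+90)%180-90],1)
E
python3 - <<'E'
from h import *
T=cv2.imread("pics/raw_top0.png"); S=cv2.imread("pics/raw_side0.png")
Y=([20,120,100],[35,255,255]); B=([105,150,80],[125,255,255]); BR=([5,100,50],[18,255,255])
RED=([0,180,90],[6,255,255])
def show(l,n,im,col,roi,z,k=1,amin=6):
    for c in blobs(im,*col,roi,amin)[:k]: print(l,n,rect(n,c,z), cv2.boundingRect(c))
show("lid","top",T,Y,(190,150,255,230),63); show("lid","side",S,Y,(195,140,280,200),63)
show("mat","top",T,B,(340,205,445,310),4); show("mat","side",S,B,(250,260,425,400),4)
show("handle","top",T,Y,(395,240,435,285),25); show("handle","side",S,Y,(325,320,375,360),25)
show("grip","top",T,BR,(355,235,390,275),56,2); show("grip","side",S,BR,(290,275,335,310),50,2)
show("red","top",T,RED,(215,205,240,225),63,2); show("red","side",S,RED,(205,170,235,190),63,2)
# plate brightness
h=cv2.cvtColor(T,cv2.COLOR_BGR2HSV); print(h[200:215:7,245:315:8].tolist())
o=np.hstack([cv2.resize(T[140:240,185:325],None,fx=5.5,fy=5.5,interpolation=cv2.INTER_CUBIC)]); cv2.imwrite("pics/plate0.png",o)
E
```

```text
lid top [629.2 209.7 178.8 128.8  -2.8] (194, 158, 54, 64)
lid side [629.1 209.8 180.6 130.5  -2.5] (199, 148, 77, 41)
mat top [ 485.8 -309.8  236.2  236.    83.3] (347, 210, 92, 95)
mat side [ 486.  -309.   238.1  237.5   -6.6] (255, 263, 163, 135)
handle top [ 472.  -370.4   76.8   22.    -6.2] (410, 249, 11, 27)
handle side [ 470.9 -371.6   82.9   28.4   -5.6] (336, 324, 35, 31)
grip top [ 478.8 -246.9   60.8   24.6  -11. ] (369, 245, 13, 21)
grip side [ 476.5 -254.4   70.5   37.8   -9.1] (299, 281, 28, 24)
red top [548.9 181.1  27.5  16.   86.8] (223, 214, 10, 7)
red side [550.3 182.4  28.8  18.2  83.8] (215, 178, 11, 7)
[[[115, 24, 136], [118, 23, 134], [123, 21, 135], [113, 17, 134], [7, 119, 137], [125, 16, 98], [126, 21, 124], [111, 20, 130], [117, 17, 134]], [[116, 13, 137], [117, 21, 135], [60, 23, 22], [123, 17, 135], [117, 18, 138], [116, 16, 128], [123, 19, 136], [120, 17, 133], [123, 23, 135]], [[120, 19, 134], [120, 21, 135], [123, 19, 137], [123, 18, 130], [115, 17, 89], [107, 18, 128], [115, 21, 135], [117, 17, 136], [124, 15, 134]]]
```

View pics/plate0.png

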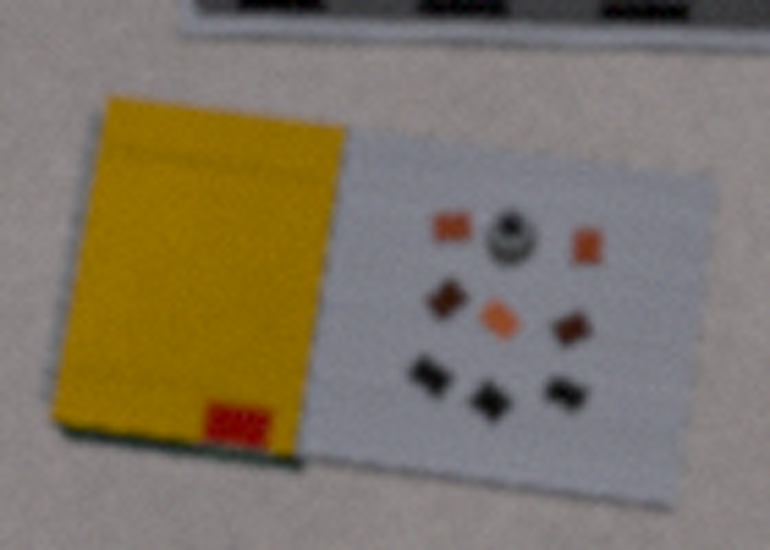

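Plate crop (x5.5): 8 chips, at about (452,227), (587,246), (447,299), (500,319), (573,328), (430,377), (490,402) and (566,394), with the socket at (511,237). The lid matches 180x130 in both views, so the frame is good. Next: the socket, chips, tool details and the moves.

```bash
cat >> h.py <<'E'
PSI=np.radians(-2.65); BOX=np.array([629.15,209.75]); X=np.array([np.cos(PSI),np.sin(PSI)]); Yv=np.array([-X[1],X[0]]); PL=BOX-165.5*Yv
def toP(p): d=np.array(p[:2])-PL; return np.array([d@X,d@Yv]).round(1)
def fromP(x,y): return PL+x*X+y*Yv
def go(x,y,z,yawdeg,start=None):
    """shift in tool axes + turn, from measured pose (or start=[x,y,z,yawdeg]) to TCP x,y,z,yaw"""
    if start is None:
        o=manip.get_obs(); s=list(o["tool_pos"])+[np.degrees(o["eef_rot"][2])]
    else: s=start
    a=np.radians(s[3]); d=np.array([x-s[0],y-s[1]])
    t=(s[3]-yawdeg+180)%360-180
    print("go",np.round([d@[np.cos(a),np.sin(a)],d@[np.sin(a),-np.cos(a)],s[2]-z],1),round(np.radians(t),3)); return [x,y,z,yawdeg]
E
python3 - <<'E'
from h import *
T=cv2.imread("pics/raw_top0.png"); S=cv2.imread("pics/raw_side0.png")
print("plate",PL, "corners px",[proj("top",[*fromP(a,b),60]).round() for a,b in((-90,-100),(90,100))])
h=cv2.cvtColor(T,cv2.COLOR_BGR2HSV)
for u,v in((452,227),(587,246),(447,299),(500,319),(573,328),(430,377),(490,402),(566,394)):
    p=ray("top",185+u/5.5,140+v/5.5,65); print("chip",p[:2].round(),toP(p))
# socket: dark-grey blob; ellipse in views
for n,im,(x0,y0,x1,y1) in(("top",T,(271,174,286,192)),("side",S,(276,173,290,192))):
    g=cv2.cvtColor(im,cv2.COLOR_BGR2GRAY)[y0:y1,x0:x1]; print(n); print(g)
K={}
for nm,n,u,v,z in(("jar","top",200,262,50),("piston","top",502,236,30),("plug","top",422,388,10),("awl","top",565,245,11)): print(nm,ray(n,u/1.4,v/1.4,z).round())
cv2.imwrite("pics/mat0.png",np.hstack([cv2.resize(T[200:310,340:450],(400,400),interpolation=cv2.INTER_CUBIC),cv2.resize(S[260:400,270:410],(400,400),interpolation=cv2.INTER_CUBIC)]))
E
```

```text
plate [621.49815102  44.42698525] corners px [array([308., 232.]), array([248., 163.])]
chip [664.  77.] [41.2 34.8]
chip [660.   5.] [ 40.5 -37.4]
chip [625.  76.] [ 2.1 32. ]
chip [617.  48.] [-4.9  2.9]
chip [615.   9.] [ -4.6 -35.8]
chip [583.  81.] [-40.6  35. ]
chip [572.  49.] [-49.6   2.1]
chip [580.  10.] [-40.1 -36.7]
top
[[128 129 129 129 132 129 130 132 128 127 128 127 127 132 128]
 [125 130 127 127 129 128 129 129 130 131 130 130 129 130 128]
 [129 127 131 125 125 128 127 128 127 131 128 131 132 128 128]
 [123 129 125 128 125 119 115 113 122 125 128 129 127 124 127]
 [126 130 127 124 115 102  93  92 106 118 122 127 129 126 129]
 [124 132 134 117  96  74  60  60  78 103 117 125 125 129 129]
 [123 129 122 108  84  51  28  41  59  89 106 118 125 128 129]
 [118 119 113  93  72  46  27  25  53  79  93 108 127 129 131]
 [118 119 104  90  83  61  47  49  60  80  87 104 119 132 129]
 [119 120  98  84  84  79  74  80  78  79  82  99 121 126 128]
 [124 118  99  76  72  83  81  81  80  69  72  99 121 132 128]
 [124 126 103  75  61  62  66  66  67  62  81 107 125 128 130]
 [127 124 
[... 889 characters left out ...]
82  93 153 157]
 [ 83  90  80  86  93  93  98  94  92  87  81  94 155 158]
 [ 66  71  78  85  91  92  94  91  90  85  80  92 154 159]
 [126 110  82  85  89  91  93  90  87  84  80  92 153 158]
 [157 148  91  85  88  89  92  88  87  83  79  92 153 157]
 [157 157  92  84  87  88  91  88  85  82  78  91 154 157]
 [158 157  92  83  86  88  90  87  85  81  78  91 154 158]
 [159 159 101  83  86  86  89  86  84  81  76 103 156 159]
 [159 159 118  86  86  86  87  85  83  80  76 124 157 160]
 [158 159 144 121  98  96  88  84  81 102 127 147 158 159]
 [158 159 159 152 138 137 132 130 129 141 158 159 159 158]]
jar [618. 440.  50.]
piston [ 737. -191.   30.]
plug [401. -46.  10.]
awl [ 734. -331.   11.]
```

View pics/mat0.png

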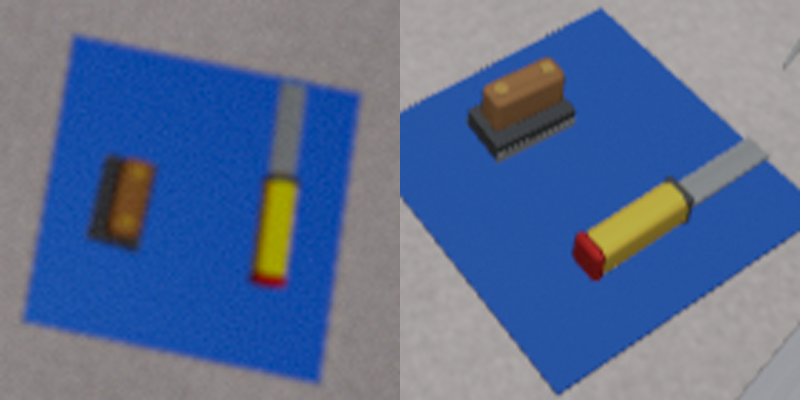

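Mat crop: the scraper grip is at left (132,200). The pry ferrule is at left (281,178), tip (292,85) and red end (267,281). Now the computations.

Run:
```python
from h import *
print("socket",ray("top",277.5,181.2,96)[:2],ray("side",282.6,177,96)[:2],toP(ray("top",277.5,181.2,96)))
f=lambda u,v,z:ray("top",340+u*110/400,200+v*110/400,z)[:2].round(1)
g=lambda u,v,z:ray("side",270+u*140/400,260+v*140/400,z)[:2].round(1)
print("junction",f(281,178,30),"tip",f(292,84,19.5),"end",f(267,285,25))
print("side tip",g(758,147,19.5),"end", g(590,255,18),"junction",g(681,197,30))
print("grip ctr",f(132,199,56),"side", g(524,84,56),g(550,70,56),g(502,92,56),"top dots",f(138,175,56),f(125,222,56))
print("shoe corners top z22",f(103,156,22),f(90,240,22),"side z22",g(470,118,22),g(576,105,22),g(497,150,22))
s=go(640,81,180,87.35)
```

```text
socket [658.96077272  46.59595695] [660.71714301  49.50837995] [37.3  3.9]
junction [ 509.7 -373.7] tip [ 588.8 -383.1] end [ 424.5 -366.5]
side tip [ 810.  -568.5] end [ 636.9 -537.2] junction [ 716.2 -555.4]
grip ctr [ 479.2 -251. ] side [ 698.9 -439. ] [ 725.1 -443.9] [ 680.2 -433. ] top dots [ 498.5 -254.9] [ 460.8 -246.5]
shoe corners top z22 [ 516.1 -232.6] [ 447.9 -225.7] side z22 [ 672.5 -420.5] [ 743.1 -464.2] [ 662.1 -449.7]
go [-364.8  590.4  111.7] -0.242
```

Run:
```python
from h import *
g=lambda u,v,z:ray("side",270+(u-400)*140/400,260+v*140/400,z)[:2].round(1)
print("side tip",g(758,147,19.5),"end", g(590,255,18),"junction",g(681,197,30), "dots",g(550,67,56),g(502,89,56))
s=[178,599,292,np.degrees(1.282)]
s=go(659.5,48,200,87.35,s); s=go(659.5,48,149,87.35,s);s=go(659.5,48,230,87.35,s); s=go(580,-235,230,87.35,s)
```

```text
side tip [ 590.2 -382.9] end [ 433.4 -365.4] junction [ 507.5 -379.2] dots [ 504.9 -254. ] [ 463.7 -246.4]
go [-391.1  618.5   92. ] -0.243
go [ 0.  0. 51.] 0.0
go [  0.   0. -81.] 0.0
go [-286.4  -66.3    0. ] 0.0
```

```bash
python3 -m creep '[[[-195,309,40,-0.12],[-195,309,40,-0.12],[-195,309,40,-0.12],[-195,309,40,-0.12],[-195,309,40,-0.12],[-195,309,40,-0.12],[-195,309,40,-0.12],[-195,309,40,-0.12],[-195,309,40,-0.12]]]' 0.6 20
python3 -c "
from h import *
go(659.5,48,200,87.35)"
```

```text
clock: 1.0
tool_pos: [420.1, 322.2, 251.7]
eef_rot: [-3.141, 0.001, 1.399]
contact_force: [-0.7, 0.3, 1.4]
width: 55.0
go [-229.2  282.9   51.7] -0.126
```

```bash
python3 -m creep '[[[-229,283,52,-0.125],[-229,283,52,-0.125],[-229,283,52,-0.125],[-229,283,52,-0.125],[-229,283,52,-0.125],[-229,283,52,-0.125],[-229,283,52,-0.125],[-229,283,52,-0.125],[-229,283,52,-0.125],[-229,283,52,-0.125]]]'
python3 -c "
from h import *
go(659.5,48,149,87.35); snap('side','s1.png',(190,60,350,260),3.2)"
```

```text
clock: 2.0
tool_pos: [658.6, 52.1, 199.9]
eef_rot: [-3.141, -0.0, 1.527]
contact_force: [-0.2, 0.3, -0.6]
width: 54.7
go [-4.   1.1 50.9] 0.003
```

View pics/s1.png

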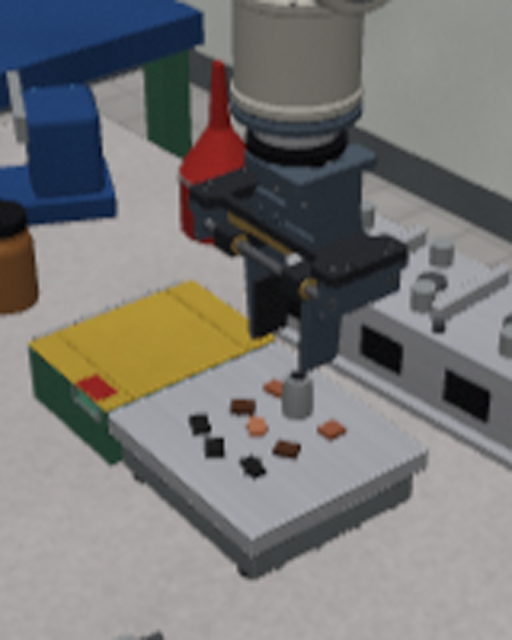

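The gripper straddles the socket, which is at crop (298,395). Next I grasp, lift and carry it.

```bash
python3 -m creep '[[[-3,1,10,0],[-3,1,25,0],[-3,1,40,0],[-3,1,51,0],[-3,1,51,0],[-3,1,51,0]]]'
python3 -m creep '[[[0,0,0,0],[0,0,0,0],[0,0,0,0],[0,0,0,0],[0,0,0,0],[0,0,0,0],[0,0,-20,0],[0,0,-50,0],[0,0,-80,0],[0,0,-80,0]]]' 0.1 25
python3 -c "
from h import *
go(580,-235,180,87.35)"
```

```text
clock: 2.65
tool_pos: [660.0, 47.9, 148.9]
eef_rot: [-3.141, -0.0, 1.527]
contact_force: [-0.0, -0.0, 0.1]
width: 54.7
clock: 3.65
tool_pos: [661.7, 47.9, 233.3]
eef_rot: [3.135, -0.0, 1.527]
contact_force: [0.6, -0.5, -0.9]
width: 24.8
go [-286.2  -69.2   53.3] 0.003
```

```bash
python3 -m creep '[[[-286,-69,40,0],[-286,-69,40,0],[-286,-69,40,0],[-286,-69,40,0],[-286,-69,40,0],[-286,-69,40,0],[-286,-69,40,0],[-286,-69,40,0],[-286,-69,40,0]]]'
python3 -c "
from h import *
go(580,-235,95,87.35)"
```

```text
clock: 4.55
tool_pos: [578.7, -234.0, 188.9]
eef_rot: [-3.141, -0.0, 1.527]
contact_force: [0.9, -0.7, -0.9]
width: 24.6
go [-1.   1.4 93.9] 0.003
```

```bash
python3 -m creep '[[[0,1,40,0],[0,1,75,0],[0,1,90,0],[0,1,95,0],[0,1,95,0],[0,1,95,0]]]'
python3 -m creep '[[[0,0,0,0],[0,0,0,0],[0,0,0,0],[0,0,0,0],[0,0,-40,0],[0,0,-80,0],[0,0,-100,0],[0,0,-100,0]]]' 0.6 25
python3 -c "
from h import *
snap('top','t2.png',(330,190,450,310),4)
go(473,-371.3,130,84.2)"
```

```text
clock: 5.15
tool_pos: [580.4, -234.7, 95.4]
eef_rot: [3.14, 0.001, 1.528]
contact_force: [-0.5, 0.7, -1.8]
width: 24.7
clock: 5.95
tool_pos: [580.8, -235.5, 197.5]
eef_rot: [3.137, 0.002, 1.527]
contact_force: [-0.3, -0.7, -0.8]
width: 54.9
go [-140.7 -101.    65.6] 0.057
```

View pics/t2.png

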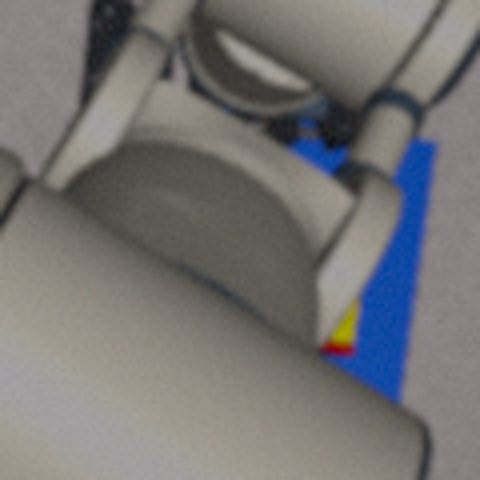

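```bash
python3 -m creep '[[[-141,-101,0,0.057],[-141,-101,0,0.057],[-141,-101,0,0.057],[-141,-101,0,0.057],[-141,-101,20,0.057],[-141,-101,40,0.057],[-141,-101,55,0.057],[-141,-101,55,0.057]]]'
python3 -c "
from h import *
snap('side','s2.png',(270,230,430,390),4)
go(473,-371.3,84,84.2)"
```

```text
clock: 6.8
tool_pos: [471.2, -370.3, 136.3]
eef_rot: [-3.138, -0.003, 1.47]
contact_force: [-0.4, -0.0, 0.2]
width: 54.6
go [-0.5  1.3 53.7] 0.0
```

View pics/s2.png

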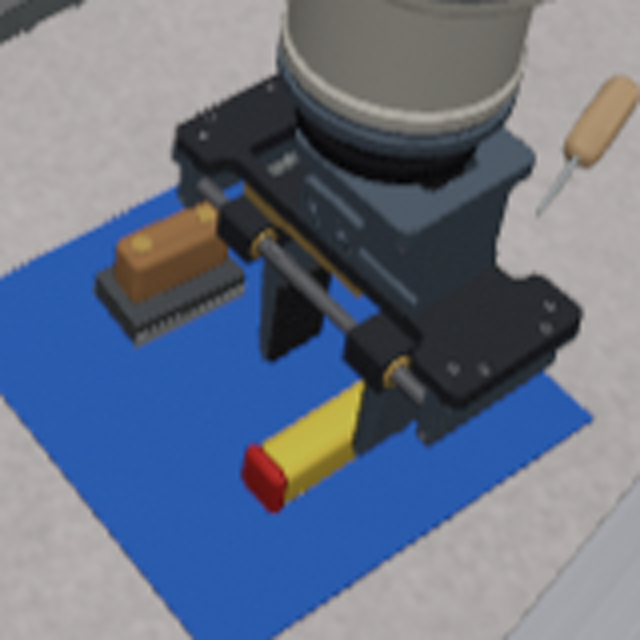

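The fingers straddle the yellow handle; the red end is at (265,480). Next I descend, grip and lift.

```bash
python3 -m creep '[[[0,1,15,0],[0,1,30,0],[0,1,44,0],[0,1,52,0],[0,1,52,0],[0,1,52,0]]]'
python3 -m creep '[[[0,0,0,0],[0,0,0,0],[0,0,0,0],[0,0,0,0],[0,0,0,0],[0,0,-10,0],[0,0,-50,0],[0,0,-90,0],[0,0,-110,0],[0,0,-110,0]]]' 0 55
python3 -c "
from h import *
snap('side','s3.png',(270,160,430,390),4)
"
```

```text
clock: 7.45
tool_pos: [473.6, -371.5, 87.3]
eef_rot: [3.142, 0.0, 1.47]
contact_force: [0.1, -1.0, 0.2]
width: 54.3
clock: 8.45
tool_pos: [474.5, -372.4, 200.9]
eef_rot: [3.137, 0.003, 1.47]
contact_force: [0.6, -0.3, -1.7]
width: 23.7
```

View pics/s3.png

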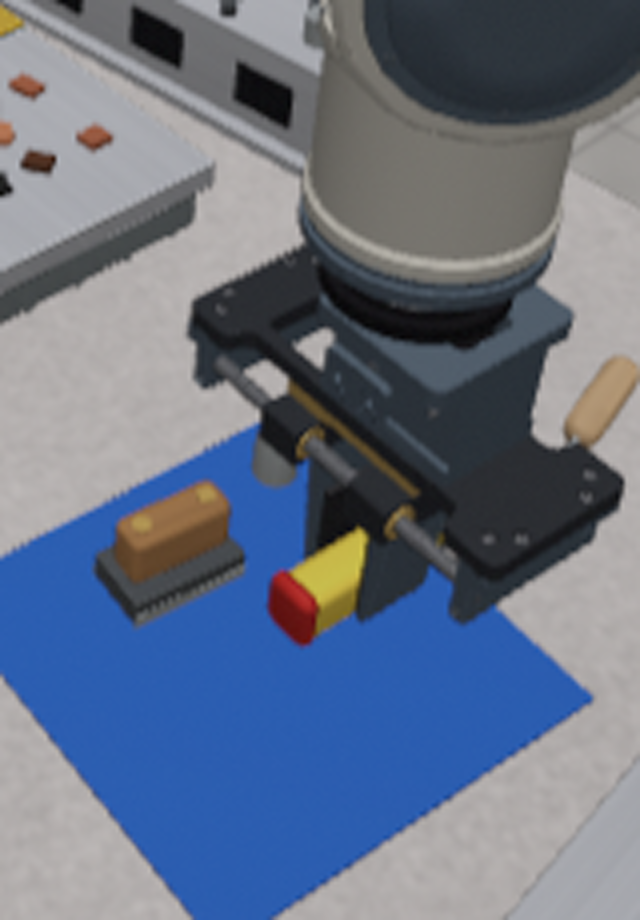

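The blade is held level and the socket stands on the mat at (272,460). Now to the notch.

```bash
cat >> h.py <<'E'
def fromB(x,y): return BOX+x*X+y*Yv
E
python3 -c "
from h import *
p=fromB(-230,-33); print(p); go(*p,180,87.35)"
```

```text
[397.87021505 187.41927963]
go [ 548.7 -131.8   18.9] -0.054
```

```bash
python3 -m creep '[[[274,-66,9,-0.03],[274,-66,9,-0.03],[274,-66,9,-0.03],[274,-66,9,-0.03],[274,-66,9,-0.03],[274,-66,9,-0.03],[274,-66,9,-0.03],[274,-66,9,-0.03]]]'
python3 -m creep '[[[274,-66,9,-0.025],[274,-66,9,-0.025],[274,-66,9,-0.025],[274,-66,9,-0.025],[274,-66,9,-0.025],[274,-66,9,-0.025],[274,-66,9,-0.025],[274,-66,9,-0.025],[274,-66,9,-0.025],[274,-66,9,-0.025]]]'
python3 -c "
from h import *
p=fromB(-230,-33); go(*p,123,87.35)"
```

```text
clock: 9.3
tool_pos: [435.1, -91.7, 187.6]
eef_rot: [-3.14, -0.0, 1.502]
contact_force: [0.6, -0.9, -0.4]
width: 24.0
clock: 10.3
tool_pos: [389.4, 184.6, 179.1]
eef_rot: [-3.141, 0.0, 1.523]
contact_force: [0.4, -0.7, -0.3]
width: 23.9
go [ 3.2  8.3 56.1] -0.002
```

```bash
python3 -m creep '[[[3,8,20,0],[3,8,40,0],[3,8,54,0],[3,8,56,0],[3,8,56,0],[3,8,56,0],[3,8,56,0]]]'
python3 -c "
from h import *
p=fromB(-230,-33); go(*p,123,87.35)
a=snap('side','s4.png'); b=snap('top','t4.png')
for n in('side','top'): print(n,proj(n,[*fromB(-90,-33),53.5]).round(1),proj(n,[*fromB(-115,-33),53.5]).round(1),proj(n,[*fromB(-190,-33),53.5]).round(1))
c=cv2.resize(a[120:230,140:260],(400,367),interpolation=3);d=cv2.resize(b[170:280,160:280],(400,367),interpolation=3)
cv2.imwrite('pics/st4.png',np.hstack([c,d]))"
```

```text
clock: 11.0
tool_pos: [397.4, 188.4, 123.9]
eef_rot: [3.14, -0.0, 1.525]
contact_force: [-0.4, 0.0, -0.9]
width: 23.6
go [-1.   0.5  0.9] 0.0
side [216.5 185.5] [208.6 188.8] [183.9 199.2]
top [227.4 221.5] [226.1 230. ] [222.  255.9]
```

View pics/st4.png

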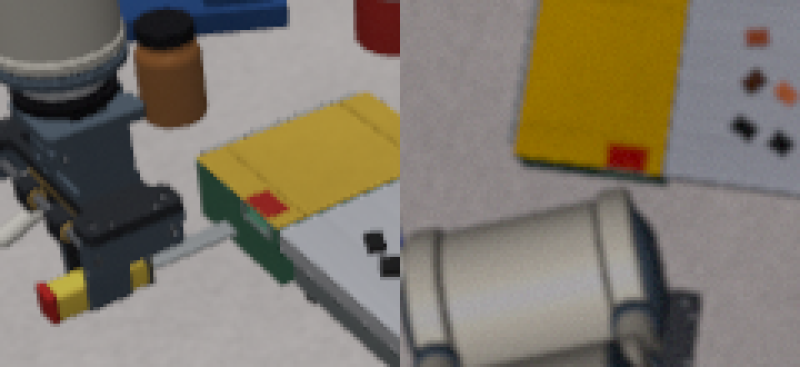

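The tip is at pixel (210,188), and I predicted (208.6,188.8). It is lined up with the notch, so I insert 60 mm while watching the force.

```bash
python3 -m creep '[[[-1,10,1,0],[-1,20,1,0],[-1,28,1,0],[-1,34,1,0],[-1,40,1,0],[-1,40,1,0]]]'
python3 -m creep '[[[0,7,0,0],[0,14,0,0],[0,20,0,0],[0,20,0,0],[0,20,0,0]]]'
```

```text
clock: 11.7
tool_pos: [437.9, 185.6, 122.2]
eef_rot: [3.141, -0.0, 1.525]
contact_force: [0.1, 0.3, -1.2]
width: 23.9
clock: 12.2
tool_pos: [456.9, 184.6, 122.1]
eef_rot: [-3.141, 0.0, 1.525]
contact_force: [-0.1, -0.5, -1.5]
width: 24.1
```

```bash
python3 -m creep '[[[0,0,-4,0],[0,0,-8,0],[1,0,-14,0],[2,0,-22,0],[4,0,-30,0],[7,0,-39,0],[11,0,-47,0],[15,0,-54,0],[15,0,-54,0]]]'
python3 -c "
from h import *
a=snap('side','s5.png',(150,90,290,230),4)"
```

```text
clock: 13.1
tool_pos: [458.3, 200.4, 177.3]
eef_rot: [3.139, -0.001, 1.526]
contact_force: [0.7, 0.4, -1.3]
width: 23.6
```

View pics/s5.png

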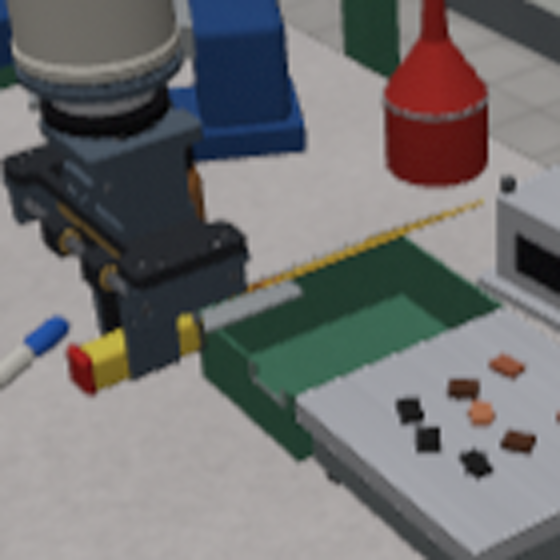

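The lid is rising with the blade; it shows edge-on at (365,245). I continue the arc to the stop.

```bash
python3 -m creep '[[[5,0,-7,0],[11,0,-13,0],[18,0,-19,0],[25,0,-24,0],[33,0,-29,0],[41,0,-32,0],[49,0,-35,0],[58,0,-37,0],[67,0,-38,0],[75,0,-38,0]]]'
python3 -m creep '[[[8,0,0,0],[16,0,1,0],[22,0,2,0],[26,0,3,0],[26,0,3,0]]]'
python3 -c "
from h import *
a=snap('side','s6.png',(150,90,290,230),4)"
```

```text
clock: 14.15
tool_pos: [461.2, 275.5, 214.3]
eef_rot: [3.141, -0.0, 1.525]
contact_force: [1.2, -1.0, -0.4]
width: 23.6
clock: 14.65
tool_pos: [461.8, 299.4, 210.7]
eef_rot: [-3.14, 0.003, 1.524]
contact_force: [-0.9, -18.1, 5.4]
width: 23.9
```

View pics/s6.png

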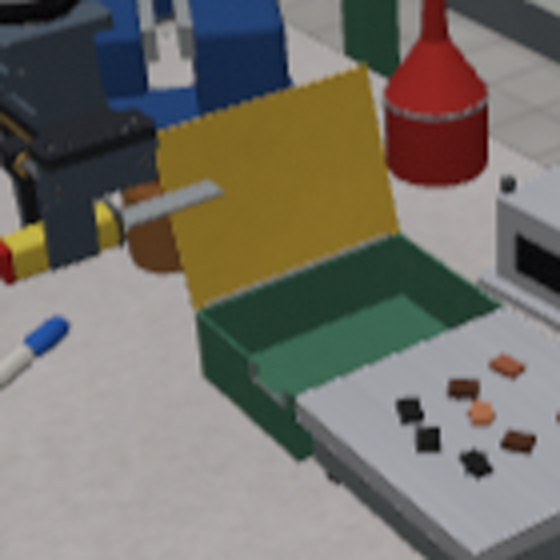

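The lid is at its stop, with 18 N on the blade. I back off and take the pry blade home.

```bash
python3 -m creep '[[[-10,0,0,0],[-30,0,0,0],[-50,-30,0,0],[-60,-60,0,0],[-60,-60,0,0]]]'
python3 -c "
from h import *
go(473.5,-371.5,170,84.2)"
```

```text
clock: 15.2
tool_pos: [395.9, 242.0, 210.9]
eef_rot: [-3.138, 0.001, 1.525]
contact_force: [-0.4, 0.9, -0.7]
width: 23.9
go [-609.3  105.7   40.9] 0.055
```

```bash
python3 -m creep '[[[-305,53,0,0.03],[-305,53,0,0.03],[-305,53,0,0.03],[-305,53,0,0.03],[-305,53,0,0.03],[-305,53,0,0.03],[-305,53,0,0.03],[-305,53,0,0.03]]]'
python3 -m creep '[[[-304,53,0,0.025],[-304,53,0,0.025],[-304,53,0,0.025],[-304,53,0,0.025],[-304,53,0,0.025],[-304,53,0,0.025],[-304,53,40,0.025],[-304,53,40,0.025],[-304,53,40,0.025]]]'
python3 -c "
from h import *
go(473.5,-371.5,87,84.2)
a=snap('side','s7.png',(250,160,430,390),3)"
```

```text
clock: 16.0
tool_pos: [439.3, -65.4, 211.2]
eef_rot: [3.141, 0.0, 1.492]
contact_force: [0.3, -0.0, -0.7]
width: 23.8
clock: 16.9
tool_pos: [468.7, -369.1, 170.8]
eef_rot: [-3.14, -0.002, 1.471]
contact_force: [-0.2, -0.7, -0.5]
width: 23.5
go [-1.9  5.1 83.8] 0.001
```

View pics/s7.png

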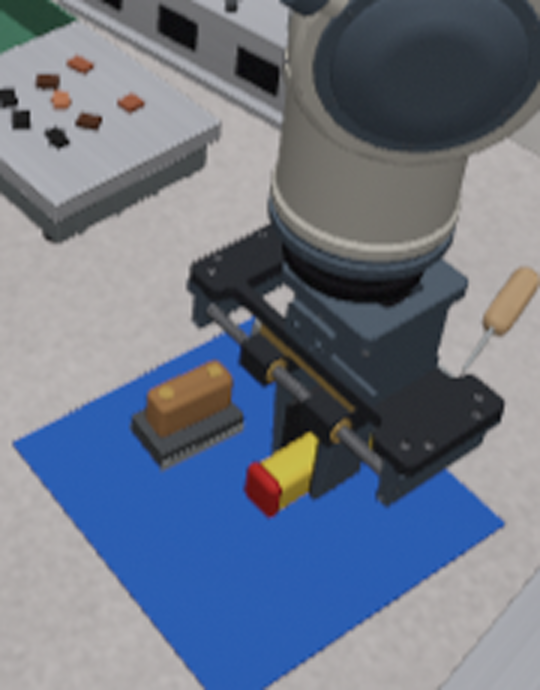

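The scraper's dots are at the same pixels as before, so it hasn't moved. I set the pry blade down.

```bash
python3 -m creep '[[[-1,4,30,0],[-1,4,60,0],[-1,4,75,0],[-1,4,82,0],[-1,4,82,0],[-1,4,82,0]]]'
python3 -m creep '[[[0,0,0.5,0],[0,0,1,0],[0,0,1,0],[0,0,1,0]]]'
```

```text
clock: 17.55
tool_pos: [473.0, -372.2, 90.7]
eef_rot: [3.14, 0.001, 1.471]
contact_force: [-0.3, 0.4, -1.3]
width: 23.4
clock: 17.95
tool_pos: [472.3, -372.4, 88.4]
eef_rot: [3.141, 0.0, 1.47]
contact_force: [-0.1, 0.6, -1.5]
width: 23.4
```

```bash
python3 -m creep '[[[0,0,1,0],[0,0,2,0],[0,0,2,0]]]'
python3 -m creep '[[[0,0,1,0],[0,0,2,0],[0,0,2,0]]]'
```

```text
clock: 18.25
tool_pos: [472.4, -372.4, 87.4]
eef_rot: [3.141, 0.001, 1.47]
contact_force: [-4.2, 4.6, 23.4]
width: 23.7
clock: 18.55
tool_pos: [472.3, -372.3, 87.3]
eef_rot: [3.14, 0.001, 1.47]
contact_force: [-10.8, 11.4, 59.5]
width: 23.5
```

The blade is on the mat, with firm contact. I release and rise.

```bash
python3 -m creep '[[[0,0,-3,0],[0,0,-3,0],[0,0,-3,0],[0,0,-3,0]]]'
python3 -m creep '[[[0,0,0,0],[0,0,0,0],[0,0,0,0],[0,0,0,0],[0,0,-40,0],[0,0,-80,0],[0,0,-110,0],[0,0,-110,0]]]' 0.6 30
python3 -c "
from h import *
go(481,-250.5,180,79.5)"
```

```text
clock: 18.95
tool_pos: [472.4, -372.4, 87.4]
eef_rot: [3.141, 0.0, 1.47]
contact_force: [-0.9, 1.9, 12.1]
width: 24.0
clock: 19.75
tool_pos: [473.6, -373.5, 201.2]
eef_rot: [3.136, 0.004, 1.47]
contact_force: [0.4, -0.7, -0.7]
width: 54.7
go [123.1  -5.   21.2] 0.083
```

```bash
python3 -m creep '[[[123,-5,0,0.087],[123,-5,0,0.087],[123,-5,0,0.087],[123,-5,30,0.087],[123,-5,50,0.087],[123,-5,50,0.087],[123,-5,50,0.087]]]'
python3 -c "
from h import *
go(481,-250.5,104,79.3)
a=snap('side','s8.png',(260,200,430,400),3.5)"
```

```text
clock: 20.45
tool_pos: [479.5, -249.3, 147.1]
eef_rot: [-3.14, -0.0, 1.383]
contact_force: [-0.0, 0.1, 1.4]
width: 55.2
go [-0.9  1.7 43.1] -0.001
```

View pics/s8.png

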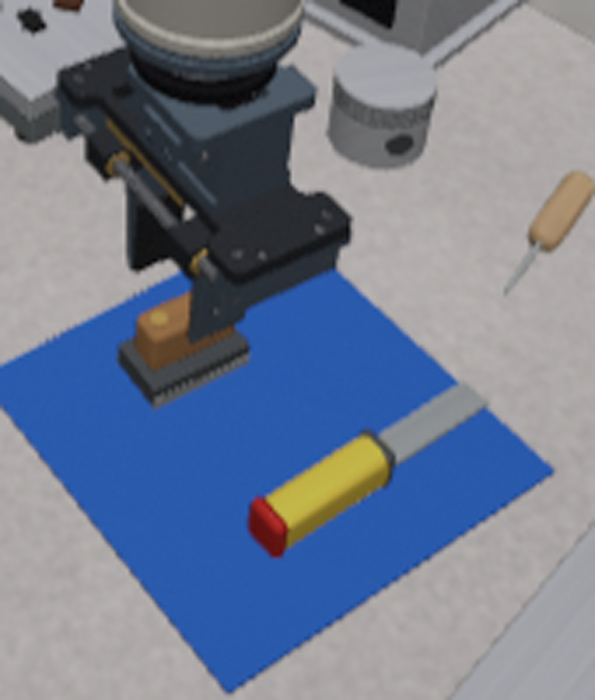

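The pry blade lies flat on the mat and the gripper is over the scraper. Next I grasp the scraper.

```bash
python3 -m creep '[[[-1,2,12,0],[-1,2,25,0],[-1,2,36,0],[-1,2,41,0],[-1,2,41,0],[-1,2,41,0],[-1,2,41,0]]]'
python3 -m creep '[[[0,0,0,0],[0,0,0,0],[0,0,0,0],[0,0,0,0],[0,0,0,0],[0,0,0,0]]]' 0 55
python3 -m creep '[[[0,0,-40,0],[0,0,-80,0],[0,0,-90,0],[0,0,-90,0]]]'
python3 -c "
from h import *
for x in(-58,0,55): print(fromP(x,-68))
s=go(*fromP(-45,-78),195,87.35)"
```

```text
clock: 21.2
tool_pos: [481.7, -250.9, 106.6]
eef_rot: [3.141, 0.0, 1.383]
contact_force: [0.7, -0.3, -0.8]
width: 54.8
clock: 21.8
tool_pos: [481.5, -250.7, 106.3]
eef_rot: [3.142, -0.0, 1.383]
contact_force: [-0.3, 1.3, 3.4]
width: 23.7
clock: 22.2
tool_pos: [482.0, -251.1, 197.5]
eef_rot: [3.139, 0.001, 1.383]
contact_force: [0.1, 0.0, -3.3]
width: 23.7
[560.41621395 -20.81868099]
[618.3541889  -23.50029574]
[673.29537206 -26.04320628]
go [232.8  48.4   2.5] -0.142
```

```bash
python3 -c "
from h import *
s=go(*fromP(-52,-75),195,87.35)"
python3 -m creep '[[[235,43,0,-0.14],[235,43,0,-0.14],[235,43,0,-0.14],[235,43,0,-0.14],[235,43,0,-0.14],[235,43,0,-0.14],[235,43,0,-0.14],[235,43,0,-0.14]]]'
python3 -c "
from h import *
s=go(*fromP(-52,-75),164,87.35)"
```

```text
go [234.8  41.    2.5] -0.142
clock: 23.0
tool_pos: [566.9, -28.5, 195.1]
eef_rot: [-3.14, 0.0, 1.523]
contact_force: [0.9, -0.4, -1.9]
width: 23.5
go [ 0.4 -0.8 31.1] -0.002
```

```bash
python3 -m creep '[[[0,0,15,0],[0,0,27,0],[0,0,30,0],[0,0,30,0],[0,0,30,0],[0,0,30,0]]]'
python3 -m creep '[[[0,0,1,0],[0,0,1,0],[0,0,1,0]]]'
```

```text
clock: 23.6
tool_pos: [567.8, -28.0, 166.7]
eef_rot: [3.141, 0.0, 1.523]
contact_force: [0.6, -0.2, -2.2]
width: 23.3
clock: 23.9
tool_pos: [567.6, -27.9, 165.3]
eef_rot: [3.141, 0.0, 1.523]
contact_force: [-0.1, 0.0, -2.5]
width: 24.2
```

```bash
python3 -m creep '[[[0,0,1,0],[0,0,1.5,0],[0,0,1.5,0],[0,0,1.5,0]]]'
python3 -m creep '[[[0,0,0.5,0],[0,0,0.5,0],[0,0,0.5,0]]]'
```

```text
clock: 24.3
tool_pos: [567.6, -27.9, 163.7]
eef_rot: [-3.142, -0.0, 1.523]
contact_force: [0.8, -0.3, -2.8]
width: 23.8
clock: 24.6
tool_pos: [567.6, -27.9, 163.2]
eef_rot: [-3.142, -0.0, 1.523]
contact_force: [0.1, -0.8, -1.4]
width: 23.6
```

```bash
python3 -m creep '[[[8,0,0.4,0],[22,0,0.4,0],[38,0,0.4,0],[55,0,0.4,0],[72,0,0.4,0],[89,0,0.4,0],[106,0,0.4,0],[123,0,0.4,0],[138,0,0.4,0],[150,0,0.4,0]]]'
python3 -m creep '[[[8,0,0,0],[15,0,0,0],[19,0,0,0],[19,0,0,0],[19,0,0,0]]]'
python3 -c "
from h import *
print(toP(manip.get_obs()['tool_pos']))
a=snap('side','s9.png',(190,110,350,250),4)"
```

```text
clock: 25.6
tool_pos: [574.8, 123.4, 162.8]
eef_rot: [3.142, -0.0, 1.524]
contact_force: [0.4, -0.4, -1.6]
width: 23.9
clock: 26.1
tool_pos: [575.7, 140.6, 162.8]
eef_rot: [-3.142, 0.0, 1.523]
contact_force: [0.0, -0.3, -2.9]
width: 24.0
[-50.2  93.9]
```

View pics/s9.png

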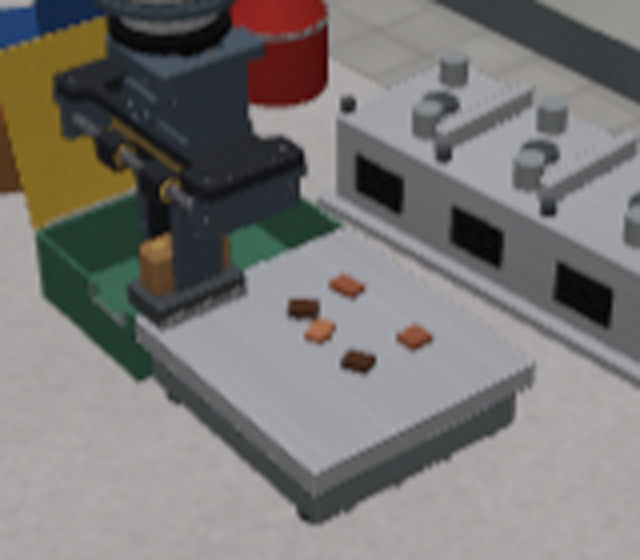

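The three black chips went in and the other five are undisturbed. Second stroke, at +x.

```bash
python3 -m creep '[[[0,0,-25,0],[-40,20,-35,0],[-80,50,-35,0],[-120,80,-35,0],[-160,100,-35,0],[-169,100,-35,0],[-169,100,-25,0],[-169,100,-10,0],[-169,100,-4,0],[-169,100,-4,0]]]'
python3 -m creep '[[[0,0,2,0],[0,0,3.5,0],[0,0,3.5,0],[0,0,3.5,0]]]'
python3 -c "
from h import *
print(toP(manip.get_obs()['tool_pos']))"
```

```text
clock: 27.15
tool_pos: [666.4, -31.4, 165.1]
eef_rot: [-3.139, -0.0, 1.524]
contact_force: [0.5, 0.3, -2.9]
width: 23.7
clock: 27.55
tool_pos: [667.6, -32.6, 163.6]
eef_rot: [3.141, 0.0, 1.523]
contact_force: [-0.3, -0.8, -2.3]
width: 23.4
[ 49.6 -74.8]
```

```bash
python3 -m creep '[[[8,0,0.8,0],[22,0,0.8,0],[38,0,0.8,0],[55,0,0.8,0],[72,0,0.8,0],[89,0,0.8,0],[106,0,0.8,0],[123,0,0.8,0],[138,0,0.8,0],[150,0,0.8,0]]]'
python3 -m creep '[[[8,0,0,0],[15,0,0,0],[19,0,0,0],[19,0,0,0],[19,0,0,0]]]'
python3 -m creep '[[[0,0,-25,0],[-40,-15,-35,0],[-80,-30,-35,0],[-120,-45,-35,0],[-160,-52,-35,0],[-169,-52,-35,0],[-169,-52,-25,0],[-169,-52,-10,0],[-169,-52,-4,0],[-169,-52,-4,0]]]'
python3 -m creep '[[[0,0,2,0],[0,0,3.5,0],[0,0,3.5,0],[0,0,3.5,0]]]'
python3 -c "
from h import *
print(toP(manip.get_obs()['tool_pos']))
a=snap('side','s10.png',(190,110,350,250),4)"
```

```text
clock: 28.55
tool_pos: [674.7, 118.6, 162.5]
eef_rot: [3.142, -0.0, 1.523]
contact_force: [0.4, -0.1, -1.0]
width: 23.5
clock: 29.05
tool_pos: [675.6, 135.7, 162.5]
eef_rot: [-3.142, 0.0, 1.523]
contact_force: [-0.1, -0.1, -3.7]
width: 23.7
clock: 30.05
tool_pos: [615.1, -29.2, 165.2]
eef_rot: [-3.139, -0.0, 1.524]
contact_force: [-0.4, -0.1, -2.5]
width: 23.9
clock: 30.45
tool_pos: [615.6, -30.1, 163.3]
eef_rot: [3.141, 0.0, 1.523]
contact_force: [0.3, -0.2, -2.2]
width: 23.8
[ -2.4 -74.8]
```

View pics/s10.png

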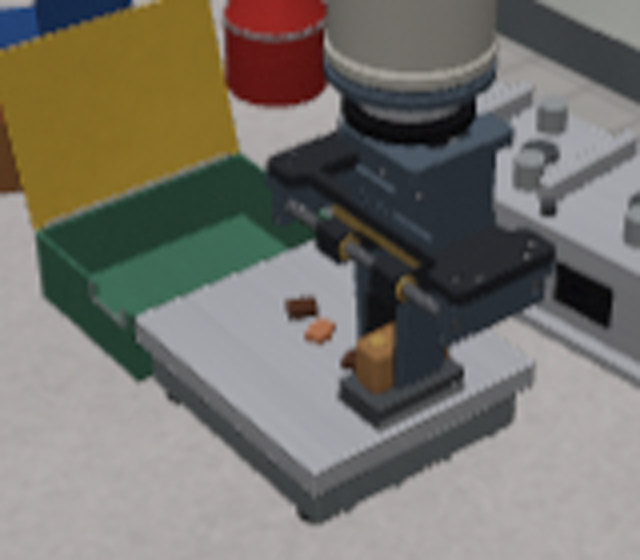

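Three chips remain in the centre column, ahead of the shoe. Third stroke, after which I lift the scraper away and look at the plate.

```bash
python3 -m creep '[[[8,0,0.6,0],[22,0,0.6,0],[38,0,0.6,0],[55,0,0.6,0],[72,0,0.6,0],[89,0,0.6,0],[106,0,0.6,0],[123,0,0.6,0],[138,0,0.6,0],[150,0,0.6,0]]]'
python3 -m creep '[[[8,0,0,0],[15,0,0,0],[19,0,0,0],[19,0,0,0],[19,0,0,0]]]'
python3 -m creep '[[[0,0,-25,0],[-40,-15,-35,0],[-90,-30,-35,0],[-140,-45,-35,0],[-190,-50,-35,0],[-230,-50,-35,0],[-230,-50,-35,0]]]'
python3 -c "
from h import *
a=snap('side','s11.png',(190,110,350,250),3); b=snap('top','t11.png')
c=cv2.resize(a[110:250,190:350],(400,350),interpolation=3);d=cv2.resize(b[140:240,190:310],(400,350),interpolation=3)
cv2.imwrite('pics/st11.png',np.hstack([c,d]))
go(481.5,-250.7,170,79.3)"
```

```text
clock: 31.5
tool_pos: [622.7, 121.1, 162.4]
eef_rot: [-3.142, -0.0, 1.523]
contact_force: [-0.3, -0.4, -2.4]
width: 23.7
clock: 32.0
tool_pos: [623.6, 138.2, 162.4]
eef_rot: [-3.142, 0.0, 1.523]
contact_force: [-0.3, -0.2, -2.5]
width: 23.6
clock: 32.7
tool_pos: [562.3, -94.1, 197.7]
eef_rot: [3.141, 0.001, 1.518]
contact_force: [1.0, 0.8, -2.5]
width: 23.8
go [-164.4  -72.7   27.5] 0.136
```

View pics/st11.png

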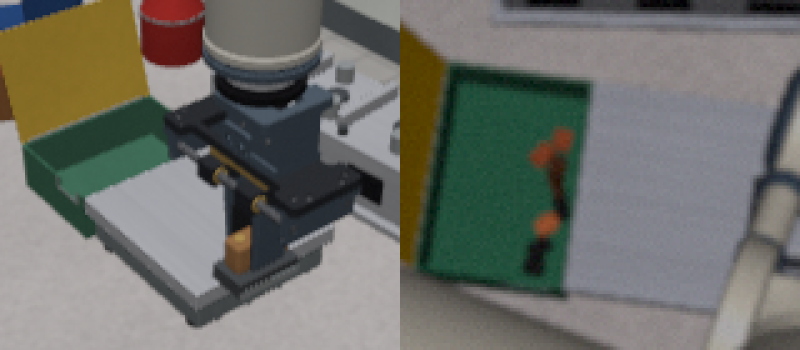

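The plate is clear and the chips are in the box (right half, around (550,200)). That was my 16th picture, so the remaining checks are numeric. I take the scraper back and check with masks that the pry blade hasn't been knocked.

```bash
python3 -m creep '[[[-164,-73,0,0.136],[-164,-73,0,0.136],[-164,-73,0,0.136],[-164,-73,0,0.136],[-164,-73,0,0.136],[-164,-73,0,0.136]]]'
cat >> h.py <<'E'
def mats():
    S=manip.read_camera("side"); cv2.imwrite("pics/last_side.png",S); cs=blobs(S,[20,120,100],[35,255,255],(250,240,430,400),20)
    for c in cs[:2]: print("yellow",rect("side",c,25),cv2.boundingRect(c))
    for c in blobs(S,[0,180,90],[6,255,255],(250,240,430,400),10)[:2]: print("red end",rect("side",c,18),cv2.boundingRect(c))
    for c in blobs(S,[5,100,50],[18,255,255],(280,230,360,330),20)[:2]: print("grip",rect("side",c,50),cv2.boundingRect(c))
    return S
E
python3 -c "
from h import *
mats(); go(481.5,-250.7,110,79.3)
S=cv2.imread('pics/raw_s8.png')
c=blobs(S,[20,120,100],[35,255,255],(250,240,430,400),20)[0]; print('before',rect('side',c,25),cv2.boundingRect(c))"
```

```text
clock: 33.4
tool_pos: [482.0, -248.7, 197.4]
eef_rot: [-3.142, -0.0, 1.386]
contact_force: [-0.4, 0.6, -2.1]
width: 23.9
yellow [ 4.603e+02 -3.448e+02  8.230e+01  2.890e+01 -3.000e-01] (322, 318, 33, 32)
red end [ 421.2 -342.    29.7   16.7   87.9] (319, 338, 10, 15)
grip [ 523.8 -184.9   66.2   24.6   42.2] (300, 253, 13, 22)
go [-2.7 -0.3 87.4] 0.003
before [ 470.8 -373.7   82.7   28.5   -5.7] (336, 325, 35, 31)
```

The pry blade was knocked about 3 cm, to (460,-345), but its size is unchanged and it is still on the mat, clear of the scraper's spot. I place the scraper.

```bash
python3 -m creep '[[[-2,0,40,0],[-2,0,70,0],[-2,0,83,0],[-2,0,87,0],[-2,0,87,0],[-2,0,87,0],[-2,0,87,0]]]'
python3 -m creep '[[[0,0,1,0],[0,0,1.5,0],[0,0,1.5,0],[0,0,1.5,0]]]'
```

```text
clock: 34.15
tool_pos: [482.1, -251.3, 111.6]
eef_rot: [3.14, 0.001, 1.387]
contact_force: [-0.9, -0.2, -2.6]
width: 23.9
clock: 34.55
tool_pos: [481.5, -251.1, 109.0]
eef_rot: [-3.142, 0.0, 1.387]
contact_force: [0.2, 0.6, -1.8]
width: 23.8
```

```bash
python3 -m creep '[[[0,0,1,0],[0,0,1.8,0],[0,0,1.8,0],[0,0,1.8,0]]]'
python3 -m creep '[[[0,0,0.5,0],[0,0,0.5,0],[0,0,0.5,0]]]'
```

```text
clock: 34.95
tool_pos: [481.5, -251.0, 107.1]
eef_rot: [-3.141, -0.0, 1.387]
contact_force: [0.4, 0.4, -2.7]
width: 23.8
clock: 35.25
tool_pos: [481.6, -251.0, 106.6]
eef_rot: [-3.142, 0.0, 1.387]
contact_force: [0.9, -0.7, -2.9]
width: 23.8
```

```bash
python3 -m creep '[[[0,0,0,0],[0,0,0,0],[0,0,0,0],[0,0,0,0],[0,0,0,0],[0,0,-30,0],[0,0,-80,0],[0,0,-130,0],[0,0,-180,0],[0,0,-205,0]]]' 0.6 20
python3 -c "
from h import *
p=fromB(-5,145); print(p); go(*p,310,87.35)"
```

```text
clock: 36.25
tool_pos: [482.2, -251.4, 316.0]
eef_rot: [3.137, 0.002, 1.387]
contact_force: [1.7, -0.3, -1.2]
width: 54.5
[630.85938385 354.82611108]
go [623.2  35.4   6. ] -0.137
```

```bash
python3 -m creep '[[[312,18,0,-0.07],[312,18,0,-0.07],[312,18,0,-0.07],[312,18,0,-0.07],[312,18,0,-0.07],[312,18,0,-0.07],[312,18,0,-0.07],[312,18,0,-0.07]]]' 0 20
python3 -m creep '[[[311,40,0,-0.067],[311,40,0,-0.067],[311,40,0,-0.067],[311,40,0,-0.067],[311,40,0,-0.067],[311,40,0,-0.067],[311,40,0,-0.067],[311,40,0,-0.067],[311,40,0,-0.067]]]'
python3 -c "
from h import *
p=fromB(-5,145); go(*p,228,87.35)
S=mats(); T=manip.read_camera('top')
def show(l,n,im,lo,hi,roi,z,k=1):
    for c in blobs(im,lo,hi,roi,6)[:k]: print(l,n,rect(n,c,z),cv2.boundingRect(c))
show('grip','top',T,[5,100,50],[18,255,255],(350,225,395,285),56); show('handle','top',T,[20,120,100],[35,255,255],(380,230,435,300),25); 
show('mat','top',T,[105,150,80],[125,255,255],(340,205,445,310),4)"
```

```text
clock: 37.05
tool_pos: [556.4, 54.3, 311.4]
eef_rot: [-3.141, -0.0, 1.46]
contact_force: [-0.4, -1.1, 0.2]
width: 0.6
clock: 37.95
tool_pos: [631.6, 355.1, 311.4]
eef_rot: [-3.141, 0.001, 1.523]
contact_force: [-0.5, -0.2, 0.1]
width: 0.2
go [-0.3 -0.7 83.4] -0.001
yellow [ 4.604e+02 -3.448e+02  8.290e+01  2.830e+01  3.000e-01] (322, 317, 33, 33)
red end [ 422.3 -342.3   31.2   14.7   79.2] (319, 338, 10, 15)
grip [ 476.1 -256.3   70.6   38.2  -10.4] (299, 281, 29, 25)
grip top [ 478.5 -248.2   60.8   24.6  -11.1] (370, 245, 12, 21)
handle top [ 459.7 -342.5   73.1   20.3    1.9] (402, 253, 8, 26)
mat top [ 485.8 -309.8  236.2  235.9   83.3] (347, 210, 92, 95)
```

```bash
python3 -m creep '[[[0,0,40,0],[0,0,75,0],[0,0,83,0],[0,0,83,0],[0,0,83,0]]]'
python3 -m creep '[[[-15,0,0,0],[-30,0,0,0],[-45,0,0,0],[-60,0,0,0],[-75,0,-1,0],[-90,0,-2,0],[-104,0,1,0],[-118,0,5,0],[-118,0,5,0]]]'
python3 -m creep '[[[-9,0,5,0],[-18,0,10,0],[-27,0,16,0],[-35,0,24,0],[-43,0,32,0],[-49,0,40,0],[-54,0,50,0],[-58,0,59,0],[-58,0,59,0]]]'
python3 -c "
from h import *
o=manip.get_obs(); d=o['tool_pos'][:2]-BOX; print(d@X,d@Yv)"
```

```text
clock: 38.55
tool_pos: [632.1, 356.6, 230.7]
eef_rot: [3.14, -0.001, 1.523]
contact_force: [0.3, -1.4, 0.4]
width: 0.5
clock: 39.45
tool_pos: [625.5, 237.0, 222.8]
eef_rot: [-3.14, 0.001, 1.523]
contact_force: [0.2, 0.4, -0.4]
width: 0.7
clock: 40.35
tool_pos: [622.5, 180.5, 163.0]
eef_rot: [-3.139, 0.001, 1.524]
contact_force: [0.3, 0.2, -0.0]
width: 0.5
-5.3296857042989165 -29.565265325195348
```

```bash
python3 -m creep '[[[-2,0,7,0],[-3,0,13,0],[-4,0,18,0],[-4,0,20,0],[-4,0,20,0],[-4,0,20,0]]]'
python3 -m creep '[[[0,0,1,0],[0,0,2,0],[0,0,2,0]]]'
python3 -c "
from h import *
S=manip.read_camera('side')
for c in blobs(S,[20,120,100],[35,255,255],(150,60,330,230),20)[:2]: print(rect('side',c,63),cv2.boundingRect(c))"
```

```text
clock: 40.95
tool_pos: [623.0, 177.2, 144.8]
eef_rot: [3.141, -0.0, 1.524]
contact_force: [0.1, 1.2, -0.5]
width: 0.5
clock: 41.25
tool_pos: [622.9, 177.1, 142.6]
eef_rot: [3.142, -0.0, 1.524]
contact_force: [-0.2, -0.8, -0.1]
width: 0.3
[629.8 209.8 181.5 130.   -2.8] (199, 154, 77, 34)
```

```bash
python3 -m creep '[[[0,0,0.7,0],[0,0,1,0],[0,0,1,0],[0,0,1,0]]]'
python3 -m creep '[[[0,0,0.3,0],[0,0,0.6,0],[0,0,0.6,0],[0,0,0.6,0]]]'
```

```text
clock: 41.7
tool_pos: [622.9, 177.1, 141.6]
eef_rot: [-3.142, 0.0, 1.524]
contact_force: [-0.8, -0.3, 0.8]
width: 0.5
clock: 42.1
tool_pos: [622.9, 177.1, 141.5]
eef_rot: [3.141, -0.0, 1.524]
contact_force: [-2.0, -0.9, 8.5]
width: 0.1
```

The lid is on its seat, with 8.5 N at 63.5 mm. One slightly firmer press, then I retreat and check from clear.

```bash
python3 -m creep '[[[0,0,0.4,0],[0,0,0.4,0],[0,0,0.4,0]]]'
python3 -m creep '[[[0,0,-30,0],[0,0,-80,0],[0,0,-130,0],[40,-45,-150,0],[80,-90,-150,0],[120,-135,-150,0],[160,-180,-150,0],[200,-220,-150,0],[230,-230,-150,0],[230,-230,-150,0]]]'
python3 -m creep '[[[40,-20,0,0],[80,-40,0,0],[120,-40,0,0],[150,-40,0,0],[150,-40,0,0],[150,-40,0,0]]]'
python3 -c "
from h import *
mats(); S=cv2.imread('pics/last_side.png'); T=manip.read_camera('top'); S0=cv2.imread('pics/raw_side0.png'); T0=cv2.imread('pics/raw_top0.png')
Y=([20,120,100],[35,255,255])
def show(l,n,im,lo,hi,roi,z,k=1,a=6):
    for c in blobs(im,lo,hi,roi,a)[:k]: print(l,n,rect(n,c,z),cv2.boundingRect(c))
show('lid','side',S,*Y,(195,140,280,200),63); show('lid','top',T,*Y,(190,150,255,230),63)
show('handle','top',T,*Y,(380,230,435,300),25); show('grip','top',T,[5,100,50],[18,255,255],(350,225,395,285),56)
# plate: anything not plate-bright
for n,im in(('top',T),('side',S)):
    m=np.zeros(im.shape[:2],np.uint8); cv2.fillConvexPoly(m,np.int32([proj(n,[*fromP(a,b),60]) for a,b in((-84,-94),(84,-94),(84,92),(-84,92))]),255)
    g=cv2.cvtColor(im,cv2.COLOR_BGR2GRAY); v=g[m>0]; print(n,'plate px',v.size,'median',np.median(v),'min',v.min(),'<75%:',(v<.75*np.median(v)).sum())
# changes elsewhere
for n,a,b in(('top',T0,T),('side',S0,S)):
    d=cv2.absdiff(cv2.GaussianBlur(a,(3,3),0),cv2.GaussianBlur(b,(3,3),0)).max(2); cs,_=cv2.findContours((d>40).astype(np.uint8),cv2.RETR_EXTERNAL,2)
    print(n,[cv2.boundingRect(c) for c in cs if cv2.contourArea(c)>8])
for c in blobs(S,[0,0,40],[180,60,110],(285,250,350,300),15)[:3]: print('grey',cv2.boundingRect(c))
print(proj('side',[580,-235,22]),manip.get_obs()['tool_pos'])
"
```

```text
clock: 42.4
tool_pos: [622.9, 177.0, 141.4]
eef_rot: [3.141, -0.0, 1.524]
contact_force: [-4.1, -1.1, 12.9]
width: 0.5
clock: 43.4
tool_pos: [401.6, 419.9, 290.9]
eef_rot: [-3.141, -0.001, 1.526]
contact_force: [0.5, -0.9, -1.1]
width: 0.5
clock: 44.0
tool_pos: [370.7, 569.4, 290.1]
eef_rot: [-3.141, 0.001, 1.525]
contact_force: [-0.6, -0.8, -0.6]
width: 0.7
yellow [ 4.604e+02 -3.448e+02  8.290e+01  2.830e+01  3.000e-01] (322, 317, 33, 33)
red end [ 422.7 -342.6   31.6   13.9   75.9] (319, 338, 10, 15)
grip [ 476.1 -256.3   70.6   38.2  -10.4] (299, 281, 29, 25)
lid side [629.1 209.8 180.6 130.5  -2.5] (199, 148, 77, 41)
lid top [629.7 209.7 178.7 128.8  -2.8] (195, 158, 53, 64)
handle top [ 459.7 -342.5   73.1   20.3    1.9] (402, 253, 8, 26)
grip top [ 478.8 -248.6   60.    25.3  -11.1] (370, 245, 12, 21)
top plate px 3711 median 127.0 min 119 <75%: 0
side plate px 2877 median 157.0 min 152 <75%: 0
top [(305, 403, 12, 12), (254, 397, 23, 18), (274, 392, 21, 21), (10, 374, 12, 10), (0, 316, 84, 104), (0, 263, 6, 5), (400, 223, 24, 60), (365, 217, 11, 10), (284, 209, 8, 6), (271, 209, 7, 8), (259, 205, 8, 7), (0, 203, 138, 217), (285, 197, 7, 6), (273, 195, 6, 6), (263, 191, 7, 7), (289, 182, 6, 6), (274, 179, 8, 9), (264, 179, 7, 5)]
side [(317, 300, 80, 59), (333, 264, 12, 18), (0, 221, 29, 63), (31, 220, 33, 88), (63, 215, 15, 45), (265, 202, 9, 8), (43, 201, 18, 15), (275, 197, 9, 7), (289, 191, 9, 7), (249, 189, 12, 15), (262, 184, 12, 13), (272, 176, 16, 15), (8, 73, 6, 10), (82, 60, 21, 25), (73, 41, 16, 12), (54, 33, 9, 4), (54, 0, 31, 47), (37, 0, 23, 29)]
grey (333, 264, 12, 17)
grey (320, 295, 11, 5)
[338.95095468 272.42357046] [371.01407839 568.42243043 290.51311931]
```

```bash
python3 -c "
from h import *
print(manip.job_done())"
```

```text
the job is handed in; nothing more can be done
None
```

The job is done and handed in at about 44 s of the 208 s allowed; the hand-in gives no verdict.

**What I did**
- **Socket:** I stood it on the tool mat.
- **Lid opening:** I levered the lid up with the blade in the notch and swung it back to its stop. The blade felt 18 N there.
- **Wiping:** The pry blade went back on the mat, then three strokes with the scraper swept all 8 chips into the box.
- **Finish:** The scraper went back on the mat on its shoe. I pushed the lid shut with the closed fingers, about 13 N at the end.

**Last checks**
- **Plate:** No dark pixels are left on its top in either view, apart from a rim of about 6–8 mm I left out of the check.
- **Lid:** Its outline matches the shut lid at the start in both views.
- **Scraper and socket:** The scraper's outline is within about 2 mm of where it began, and the socket shows upright on the mat.
- **Bystanders:** Nothing else on the bench changed in the images. Only the arm, tools, socket and chips differ.

**What did not go as planned**
- **Pry blade knocked:** It was knocked about 3 cm aside after I had put it back. It still measures flat and within the mat, so I left it there.
- **Hard contact:** When I set the pry blade down, the wrist force briefly reached about 60 N. The contact was through the blade onto the mat, and the wrist limit is 120 N.
- **No final picture viewed:** I had used all 16 views, so the last checks were by colour masks and image differences only.

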